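# Unpile the punching bolsters onto their kit boards

## Robot

A 6-joint arm with a two-finger parallel gripper is mounted at the origin on the work surface. World frame = base frame: x ahead of the robot, y to its left, z up, the work surface at z = 0. Lengths are in mm, angles in rad, forces in N, time in s.
With the tool pointing down it reaches from about 375 to 825 mm from the base axis. Payload 5.5 kg.
Tool frame: the origin (TCP) lies between the finger pads; the fingertips stand 19 mm ahead of it and the grasp point (between the pads) is the TCP; z points along the fingers, y is the line along which they close (so a half turn about z gives the same grasp; the last joint's range is limited). The gripper opens to 85 mm and grips with 20 to 120 N. Pads are 22 mm wide; open, the fingers measure 114 mm over their backs; the gripper's body (76 mm by 85 mm) begins 54 mm behind the grasp point. The pads swing forward as they close: fully open they stand 13 mm farther back than shut.
Start: joints at [-1.343, 0.314, -0.047, 1.21, 0, 1.571], TCP at [135.498, -584.496, 250.299] pointing down, gripper open.
Joint ranges: [-2.67, 2.67], [-0.69, 1.73], [-1.03, 1.25], [-2.08, 2.16], [-1.42, 1.45], [-3.14, 3.14]. Speed limits (rad/s): [2.39, 2.39, 3.01, 3.14, 3.14, 3.14].

## Interface

Orientations are given as [roll, pitch, yaw] about the fixed x, y, z axes, in that order (R = Rz(yaw) Ry(pitch) Rx(roll)).
In Python, from workcell import arm gives the robot as it stands. The module is installed in compiled form; this text tells all that it offers.
- The arm moves only by the shell command python3 -m crank 'ROWS' [OPENING]. ROWS is JSON, a list of rows, each an object of numbers: "tx", "ty", "tz": the shift along the tool's x, y, z in cm; "wx", "wy", "wz": the turn, a rotation vector about the tool's x, y, z in degrees. In form: [{"tx": .., "ty": .., "tz": .., "wx": .., "wy": .., "wz": ..}, ...]. A call has 1 to 5 rows; each row is the pose to reach, as a shift and turn from the pose commanded when the call began, along the tool's axes at that moment; what a row does not reach only later rows make up. A row lasts 1/8 s, in which the tool goes at most 62.5 mm and 10.7 degrees, less where a joint would pass 70% of its speed; a pose out of reach is approached as far as the arm can. A call with a gripper value outside its range is refused whole. OPENING is the opening, from 0 (shut) to 1 (fully open), set as the call begins (- or left out, the last holds). The fingers move at their own pace and stop on an object; the grip force is fixed at half the most. Time passes only in rows, so rows that repeat a pose let the fingers close. It gives the time, the measured TCP pose, the force, the opening and the grip force at its end, in the units of the state.
- arm.observe(): the state, without advancing time (a new reading comes with each control period).
- arm.get_image(name): name is "scene" or "top" or "wrist"; returns the picture (480x640x3 uint8, blue, green, red); there is no depth.
- arm.get_calibration(name): a dict with "vertical_fov" (degrees; the focal length in pixels is half the picture's height over the tangent of half this angle, whatever the lens; pixels are square), "cx", "cy" (the principal point, pixels), "distortion" ([k1, k2, p1, p2, k3] as OpenCV has them; the pictures are not rectified), "R" (3x3) and "t" (3): a world point X has camera coordinates R X + t. Camera axes: x right, y down, z forward; pixel columns grow to the right and rows downward; lengths in mm; the calibration is good to about 2 mm. A picture is of the moment at which its call begins: read the wrist's pose just before it. get_calibration takes no time and is no camera call; for the wrist camera it gives the pose at the moment of the call.
- arm.hand_in(): hands the job in; it is judged then, once.
The state is a dict: "t": time; "joint_pos": joint angles; "joint_velocities": joint speeds; "tau": joint torques, N m; "eef_pos": TCP position; "tool_rot": TCP orientation; "ft_force": force on the tool from outside, world axes, zero at the start; "torque": the same for the moment, N m; "opening": finger opening in mm; "grasp_force": force on a finger pad.
Only numpy, scipy, OpenCV 4.12 (cv2) and the standard library are available. Lean on these libraries where they do the work, as an engineer would, in place of code of your own. Each camera call takes 0.05 s, during which the arm holds its last target. There are 200 camera calls.

## Task

Set out the tools for the hot-punching class: take the pile of four steel bolsters apart and lay each one flat in the recess of the kit board that carries its own punch (slotted bolster with the flat slot punch, square-holed with the square punch, large ring with the thick round punch, small ring with the thin round punch). Set them down rather than let them drop, and leave the hammer and the wax tin where they lie.

Things in the scene. Friction and masses are not known exactly. Their poses are not given: they have to be found in the camera images.
- small_bolster_mid (a point): small ring bolster, outside diameter 32 mm, hole 12 mm, about 0.11 kg, at the start on top of the pile, 20 mm thick, plain steel; this point is its centre, half-way up (10 mm above its underside), z up
- round_bolster_mid (a point): large ring bolster, outside diameter 46 mm, hole 24 mm, about 0.19 kg, at the start under the small ring, 20 mm thick, plain steel; this point is its centre, half-way up (10 mm above its underside), z up
- square_bolster_mid (a point): square bolster, 54 x 54 mm (x, y), hole 24 mm square, about 0.37 kg, at the start under the large ring, 20 mm thick, plain steel; this point is its centre, half-way up (10 mm above its underside), z up
- slot_bolster_mid (a point): oblong bolster, 88 mm along its x by 58 mm along its y, slot 32 x 12 mm, about 0.73 kg, the lowest of the pile, on the bench, 20 mm thick, plain steel; this point is its centre, half-way up (10 mm above its underside), z up
- small_recess (a point): fixed plywood kit board, 136 x 142 x 14 mm, with its thin round punch (10 mm across, 122 mm long) strapped in a groove parallel to x, 72 mm to +y of this point, top 10 mm above the recess floor. Beside it a dark-lined, 6 mm deep round recess of 50 mm diameter, for the small ring. This point: centre of the recess floor, 8 mm above the bench, 6 mm below the board's top; x, y along the board's sides, z up
- round_recess (a point): fixed plywood kit board, 136 x 142 x 14 mm, with its thick round punch (22 mm across, 122 mm long) strapped in a groove parallel to x, 72 mm to +y of this point, top 22 mm above the recess floor. Beside it a dark-lined, 6 mm deep round recess of 64 mm diameter, for the large ring. This point: centre of the recess floor, 8 mm above the bench, 6 mm below the board's top; x, y along the board's sides, z up
- square_recess (a point): fixed plywood kit board, 136 x 142 x 14 mm, with its square punch (22 mm square bar, 122 mm long) strapped in a groove parallel to x, 72 mm to +y of this point, top 22 mm above the recess floor. Beside it a dark-lined, 6 mm deep square recess of 72 x 72 mm, for the square bolster. This point: centre of the recess floor, 8 mm above the bench, 6 mm below the board's top; x, y along the board's sides, z up
- slot_recess (a point): fixed plywood kit board, 136 x 142 x 14 mm, with its flat slot punch (30 x 10 mm bar, 122 mm long) strapped in a groove parallel to x, 72 mm to +y of this point, top 10 mm above the recess floor. Beside it a dark-lined, 6 mm deep oblong recess of 106 mm (x) by 76 mm (y), for the oblong slotted bolster. This point: centre of the recess floor, 8 mm above the bench, 6 mm below the board's top; x, y along the board's sides, z up
- hammer: bystander: cross-pein hammer, 280 mm long, head 36 mm high, lying loose on the bench beyond the boards, to the robot's left; origin under its handle, 90 mm from the handle's end, x towards the head
- wax_tin: bystander: closed round metal tin, 72 mm diameter, 50 mm tall, standing loose on the bench; origin at the centre of its underside
Not all that is in view belongs to the job. Leave any red look-alike of the part that bears round_bolster_mid alone. Leave any pink look-alike of the part that bears slot_bolster_mid alone.

How it is judged:
By the outcome, as a careful person would: the job done as asked, in the order asked, and still so for the second after the job is handed in, with the robot touching nothing.
It also fails if it takes over 115 s, if anything falls off the work surface, if the arm or the gripper's body presses on something with over 40 N, if the wrist force passes 120 N, or if a joint passes its speed limit or range.

## Working session

There is one attempt and no reset: what is moved stays moved. The work goes in short steps, Python scripts to look and compute and a shell command to move; the robot and the scene stay as the last step left them, time stands still between calls to the robot, and variables do not carry over. Pictures are saved under pics/ and viewed, at most 14 in all, crops included, and the job is handed in when it is done.

```bash
mkdir -p pics; python3 - <<'E'
from workcell import arm
import cv2
s=arm.observe();print(s)
for n in("scene","top","wrist"):
    c=arm.get_calibration(n);print(n,c)
    cv2.imwrite(f"pics/{n}0.png",arm.get_image(n))
E
```

```text
{'t': 0.0, 'joint_pos': array([-1.34302930e+00,  3.14238132e-01, -4.80718055e-02,  1.21016344e+00,
        2.95400050e-05,  1.57077474e+00]), 'joint_velocities': array([-1.32868968e-04,  8.00646433e-04,  4.09745942e-04,  1.68073604e-03,
        8.26996248e-06,  1.27086280e-03]), 'tau': array([ 2.23543066e-04, -5.39584458e+01,  3.39752448e+01,  1.93763408e-02,
        2.95168693e-04, -1.16374558e-06]), 'eef_pos': array([ 135.37156085, -583.98797761,  249.43044047]), 'tool_rot': array([-3.13991560e+00, -2.95761736e-05,  2.27788566e-01]), 'ft_force': array([ 0.85962274,  0.16496867, -0.22179579]), 'torque': array([0.00867321, 0.0072812 , 0.02462282]), 'grasp_force': 0.0, 'opening': 85.01594431410676}
scene {'vertical_fov': 42.8587487237201, 'cx': 313.62335162246006, 'cy': 252.3486479811715, 'distortion': array([-0.02129091,  0.        ,  0.        ,  0.        ,  0.        ]), 'R': array([[-0.6166118 ,  0.78702502,  0.01953223],
       [ 0.42755176,  0.35560107, -0.83111213],
       [-0.66105172, -0.50412251, -0.55576175]]), 't': array([ 372.73698352, -211.75475391, 1613.40214478])}
top {'vertical_fov': 48.24914231915057, 'cx': 319.42961736427316, 'cy': 237.0448724311184, 'distortion': array([-0.16199688,  0.        ,  0.        ,  0.        ,  0.        ]), 'R': array([[-2.17124849e-02, -9.99764232e-01,  2.21190270e-04],
       [-9.95472161e-01,  2.15987917e-02, -9.25671035e-02],
       [ 9.25405017e-02, -2.23005060e-03, -9.95706424e-01]]), 't': array([  -3.82242134,  614.32409258, 1122.85784417])}
wrist {'vertical_fov': 62.730163772927035, 'cx': 318.8824897104006, 'cy': 238.7453160636855, 'distortion': array([0.00605159, 0.        , 0.        , 0.        , 0.        ]), 'R': array([[ 0.22655021, -0.97399608, -0.00257863],
       [-0.92030283, -0.21492663,  0.32687803],
       [-0.31893213, -0.07168117, -0.94506302]]), 't': array([-599.53155663,  -44.00242962,  382.53247272])}
```

View pics/top0.png

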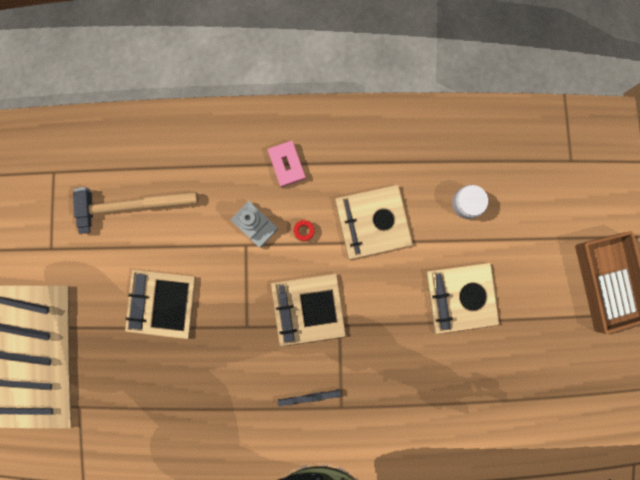

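View pics/scene0.png

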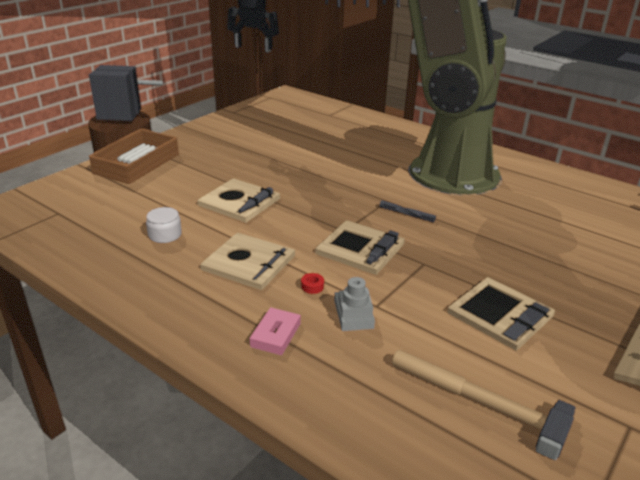

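The top view shows the pile at about (253,220). The recesses are slot (169,305), square (317,308), round (473,297) and small (383,219). The red ring (304,231) and pink oblong (287,164) are decoys, the tin is at (471,201) and the hammer is on the left.

```bash
cat > h.py <<'E'
import numpy as np, cv2
from workcell import arm
from scipy.spatial.transform import Rotation as Ro
def K(c):
    f=240/np.tan(np.radians(c["vertical_fov"]/2)); return np.array([[f,0,c["cx"]],[0,f,c["cy"]],[0,0,1.]])
def cast(c,px,z):
    px=np.asarray(px,float).reshape(-1,1,2)
    u=cv2.undistortPoints(px,K(c),c["distortion"])[:,0]
    d=np.c_[u,np.ones(len(u))]@c["R"]; C=-c["R"].T@c["t"]
    return C+d*((z-C[2])/d[:,2])[:,None]
def rect(P):
    (x,y),(w,h),a=cv2.minAreaRect(P[:,:2].astype(np.float32))
    if w<h: w,h,a=h,w,a+90
    return np.round([x,y,w,h,(a+90)%180-90],1)   # a: direction of long side, deg
def go(x,y,z,yaw):
    "shift (cm) and turn (deg) in tool axes from present pose; yaw in deg of the tool's y (closing line), mod 180"
    s=arm.observe(); R=Ro.from_euler('xyz',s["tool_rot"]); 
    d=R.inv().apply(np.array([x,y,z])-s["eef_pos"])/10
    cy=R.apply([0,1,0]); now=np.degrees(np.arctan2(cy[1],cy[0])); dy=(yaw-now+90)%180-90
    best=Ro.from_euler('z',dy,degrees=True)*Ro.from_matrix(R.as_matrix())
    T=Ro.from_euler('x',np.pi)  # exact tool-down target
    xd=R.apply([1,0,0]); yw=np.arctan2(xd[1],xd[0])+np.radians(dy)
    rv=(R.inv()*Ro.from_euler('xyz',[np.pi,0,yw])).as_rotvec(degrees=True)
    print("t",np.round(s["t"],2),"tcp",np.round(s["eef_pos"],1),"rot",np.round(np.degrees(s["tool_rot"]),1),"j6",round(s["joint_pos"][5],2),"| shift cm",np.round(d,2),"turn",np.round(rv,1))
E
python3 - <<'E'
from h import *
for n in("top","scene"):
    c=arm.get_calibration(n); im=cv2.imread(f"pics/{n}0.png"); m=(im.max(2)<45).astype(np.uint8)
    for q in cv2.findContours(m,0,1)[0]:
        a=cv2.contourArea(q)
        if a>120: print(n,q.reshape(-1,2).mean(0).round(),a,rect(cast(c,q.reshape(-1,2),14)))
c=arm.get_calibration("top");im=cv2.imread("pics/top0.png")
hsv=cv2.cvtColor(im,cv2.COLOR_BGR2HSV)
for nm,m in(("grey",(hsv[...,1]<45)&(hsv[...,2]>60)),("red",(hsv[...,1]>180)&((hsv[...,0]<5)|(hsv[...,0]>174))),("wood",(hsv[...,2]>195)&(hsv[...,1]>40))):
    m=m.astype(np.uint8);m[:130]=0
    for q in cv2.findContours(m,0,1)[0]:
        if cv2.contourArea(q)>150: print(nm,q.reshape(-1,2).mean(0).round(),cv2.contourArea(q),rect(cast(c,q.reshape(-1,2),14 if nm=="wood" else 10)))
cv2.imwrite("pics/crop.png",np.hstack([cv2.resize(im[185:260,215:315],(800,600))[:, :],][0:1]))
s=cv2.imread("pics/scene0.png")
E
```

```text
top [307. 477.] 199.0 [ 97.5  22.1 106.   13.7  89. ]
top [318. 308.] 873.5 [462.1 -10.5  66.4  65.4 -83.1]
top [472. 296.] 452.0 [ 478.7 -349.3   52.5   51.8   -2.1]
top [169. 305.] 1322.0 [474.2 313.6  99.6  69.3  -7.1]
top [383. 219.] 252.0 [ 652.1 -157.1   39.7   39.6   -1.2]
scene [490. 304.] 1035.0 [481.2 317.7  91.1  66.6  -6.9]
scene [ 23. 322.] 1446.5 [1053.2 -306.4  371.3   41.7   68.6]
scene [350. 241.] 345.5 [470.5  -6.1  59.9  52.4 -83.1]
scene [454.  87.] 1664.5 [-595.6 -313.9  534.5  168.7   29.1]
scene [332.  66.] 332.0 [-508.9 -790.4  698.8   65.2   36.1]
scene [601.  52.] 1321.5 [-1.470e+03 -3.200e+01  4.352e+02  3.557e+02  7.000e-01]
scene [487.  32.] 248.0 [-1463.5  -583.1  1155.5    33.8    26.8]
scene [367.  59.] 3201.0 [-919.6 -904.  1666.1  206.1   30.9]
scene [253.  27.] 1509.5 [ -781.4 -1454.   1021.6   258.5    43.8]
grey [ 25. 411.] 207.0 [231.2 666.3 135.   11.9 -86.9]
grey [309. 398.] 310.0 [268.5  12.8 135.9  14.6 -81.6]
grey [ 25. 384.] 204.5 [292.  664.5 130.5  12.3  88.4]
grey [ 24. 358.] 242.5 [353.1 664.1 127.8  14.4  84.9]
grey [286. 320.] 168.0 [
[... 1209 characters left out ...]
25.2  37.  -87.9]
wood [148. 234.] 3245.0 [635.4 361.5 450.3  53.2  89.7]
wood [ 23. 222.] 375.5 [665.7 664.1 128.5  24.2 -89.7]
wood [442. 220.] 497.0 [ 651.5 -295.1  152.6   31.    88.8]
wood [566. 220.] 2375.5 [ 640.5 -572.   392.7   63.5  -89.3]
wood [302. 217.] 735.0 [647.5  21.  140.2  71.   83.9]
wood [183. 210.] 230.5 [686.6 291.5 174.4  31.2  88.6]
wood [144. 202.] 521.0 [703.6 375.5 235.1  17.1 -86.4]
wood [563. 194.] 402.5 [ 701.6 -580.8  328.8   19.7  -86.7]
wood [417. 247.] 7226.0 [ 637.  -212.7  700.6  183.3   88.5]
wood [159. 175.] 999.0 [760.9 339.7 492.8  22.3 -89.9]
wood [355. 169.] 337.0 [764.8 -96.  192.8  13.5  89. ]
wood [286. 163.] 972.5 [783.   54.2  89.   59.2  17.6]
```

View pics/crop.png

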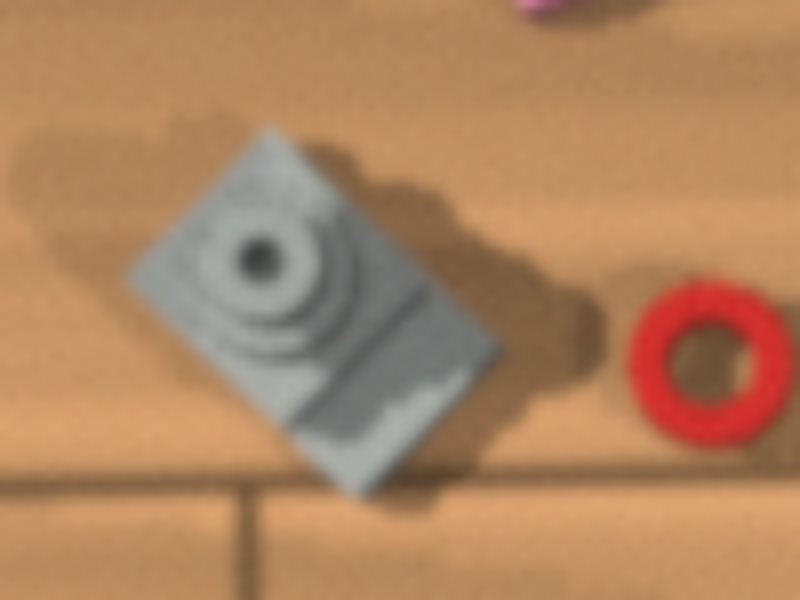

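```bash
python3 - <<'E'
from h import *
s=arm.observe();R=Ro.from_euler('xyz',s["tool_rot"]);c=arm.get_calibration("wrist")
C=-c["R"].T@c["t"];print("cam in tool",R.inv().apply(C-s["eef_pos"]),"axis",R.inv().apply(c["R"][2]))
t=arm.get_calibration("top")
print(cast(t,[247.5,217.25],80),cast(t,[249,220],60))
go(630,130,230,-46)
E
```

```text
cam in tool [  83.89104039    0.73707165 -124.83888549] axis [-3.26920471e-01 -7.23074472e-04  9.45051577e-01]
[[653.58400557 130.60145354  80.        ]] [[650.34993494 130.12838255  60.        ]]
t 0.15 tcp [ 135.4 -584.1  249.6] rot [-179.9   -0.    13.1] j6 1.57 | shift cm [ 64.31 -58.39   2.04] turn [ -0.1  -0.  -30.9]
```

```bash
python3 -m crank '[{"tx":64.3,"ty":-58.4,"tz":2,"wz":-31},{"tx":64.3,"ty":-58.4,"tz":2,"wz":-31},{"tx":64.3,"ty":-58.4,"tz":2,"wz":-31},{"tx":64.3,"ty":-58.4,"tz":2,"wz":-31},{"tx":64.3,"ty":-58.4,"tz":2,"wz":-31}]'
python3 - <<'E'
from h import *
go(640,130,220,-46)
E
```

```text
t 0.15 tcp [ 135.4 -584.1  249.6] rot [-179.9   -0.    13.1] j6 1.57 | shift cm [ 65.28 -58.17   3.04] turn [ -0.1  -0.  -30.9]$[0]: bad value
```

```bash
python3 -m crank '[{"tx":64.3,"ty":-58.4,"tz":2.0,"wx":0,"wy":0,"wz":-31},{"tx":64.3,"ty":-58.4,"tz":2,"wx":0,"wy":0,"wz":-31},{"tx":64.3,"ty":-58.4,"tz":2,"wx":0,"wy":0,"wz":-31},{"tx":64.3,"ty":-58.4,"tz":2,"wx":0,"wy":0,"wz":-31},{"tx":64.3,"ty":-58.4,"tz":2,"wx":0,"wy":0,"wz":-31}]'
python3 - <<'E'
from h import *
go(640,130,220,-46)
E
```

```text
t: 0.78
eef_pos: [314.1, -325.9, 243.0]
tool_rot: [3.141, -0.0, 0.768]
ft_force: [0.5, -0.5, -0.0]
opening: 85.4
grasp_force: 0.0
t 0.78 tcp [ 314.1 -325.9  243. ] rot [180.  -0.  44.] j6 1.57 | shift cm [ 55.12 -10.13   2.31] turn [ 0. -0.  0.]
```

```bash
python3 -m crank '[{"tx":55,"ty":-10,"tz":2.3,"wx":0,"wy":0,"wz":0},{"tx":55,"ty":-10,"tz":2.3,"wx":0,"wy":0,"wz":0},{"tx":55,"ty":-10,"tz":2.3,"wx":0,"wy":0,"wz":0},{"tx":55,"ty":-10,"tz":2.3,"wx":0,"wy":0,"wz":0},{"tx":55,"ty":-10,"tz":2.3,"wx":0,"wy":0,"wz":0}]'
python3 - <<'E'
from h import *
go(640,130,220,-46)
E
```

```text
t: 1.4
eef_pos: [496.2, -72.0, 230.2]
tool_rot: [3.141, 0.0, 0.769]
ft_force: [1.5, -1.0, -0.6]
opening: 85.5
grasp_force: 0.0
t 1.4 tcp [496.2 -72.  230.2] rot [180.    0.   44.1] j6 2.23 | shift cm [24.38 -4.51  1.02] turn [0.  0.  0.1]
```

```bash
python3 -m crank '[{"tx":24.4,"ty":-4.5,"tz":1,"wx":0,"wy":0,"wz":0},{"tx":24.4,"ty":-4.5,"tz":1,"wx":0,"wy":0,"wz":0},{"tx":24.4,"ty":-4.5,"tz":1,"wx":0,"wy":0,"wz":0},{"tx":24.4,"ty":-4.5,"tz":1,"wx":0,"wy":0,"wz":0},{"tx":24.4,"ty":-4.5,"tz":1,"wx":0,"wy":0,"wz":0}]'
python3 - <<'E'
from h import *
c=arm.get_calibration("wrist");cv2.imwrite("pics/w1.png",arm.get_image("wrist"));np.save("w1.npy",c,allow_pickle=True)
go(650,130,220,-46)
E
```

```text
t: 2.02
eef_pos: [640.6, 131.6, 218.3]
tool_rot: [-3.14, 0.001, 0.773]
ft_force: [-1.3, -1.4, -0.9]
opening: 85.2
grasp_force: 0.0
t 2.08 tcp [639.4 129.7 218.7] rot [-1.799e+02  1.000e-01  4.420e+01] j6 2.57 | shift cm [ 0.78  0.71 -0.13] turn [-0.1  0.1  0.2]
```

View pics/w1.png

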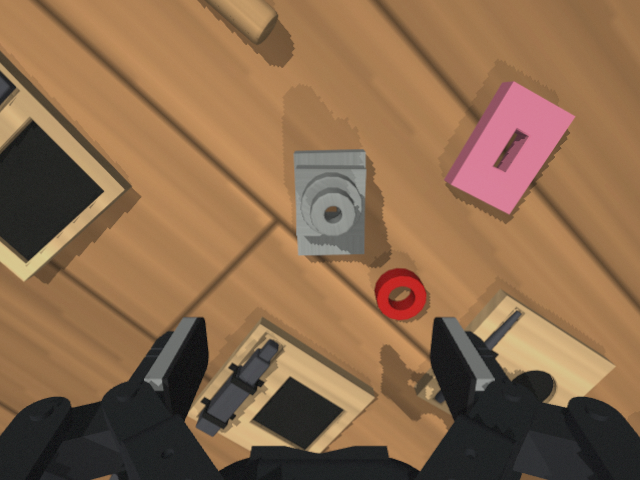

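The wrist view shows the aligned pile, with the small ring's hole near (332,213), the red ring at (401,294), and the open fingertips at the bottom. The fingertips come out about 5 mm ahead of the TCP when open, so the 19 mm applies when shut.

```bash
python3 - <<'E'
from h import *
c=np.load("w1.npy",allow_pickle=True).item();im=cv2.imread("pics/w1.png")
print(cast(c,[332,212.5],80)); t=arm.get_calibration("top")
cv2.imwrite("pics/w1c.png",cv2.resize(im[140:265,280:385],None,fx=4.8,fy=4.8,interpolation=cv2.INTER_CUBIC))
E
```

```text
[[655.43903681 133.4352781   80.        ]]
```

View pics/w1c.png

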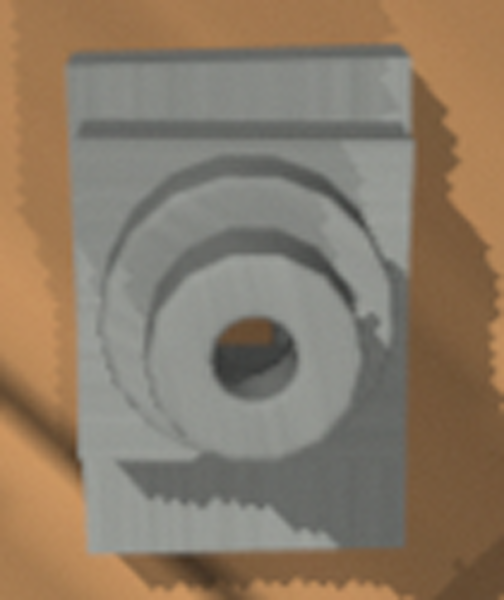

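Crop scale is 4.8 with offset (280,140). The disc centres come out at about (332.9,214.2) for the small ring's top, (331.6,207.1) for the large ring, (331,202) for the square and (330.6,205.6) for the slot.

```bash
python3 - <<'E'
from h import *
c=np.load("w1.npy",allow_pickle=True).item()
for n,p,z in(("small",[332.9,214.2],80),("large",[331.6,207.1],60)): print(n,cast(c,p,z)[0].round(1))
def q(pts,z): return rect(cast(c,np.array(pts)/4.8+[280,140],z)),cast(c,np.array(pts)/4.8+[280,140],z).mean(0).round(1)
print("sq",q([(75,137),(412,137),(405,458),(82,458)],40))
print("slot",q([(70,66),(410,63),(405,548),(90,552)],20))
p=cast(c,[332.9,214.2],80)[0]
go(p[0],p[1],115,-46)
E
```

```text
small [655.  132.1  80. ]
large [654.7 132.3  60. ]
sq (array([653.5, 131. ,  54.7,  54.1, -45.6]), array([653.4, 131.1,  40. ]))
slot (array([648.4, 125.2,  88.2,  57.8,  45.6]), array([648.3, 125.2,  20. ]))
t 2.08 tcp [639.4 129.7 218.7] rot [-1.799e+02  1.000e-01  4.420e+01] j6 2.57 | shift cm [ 1.31  0.92 10.37] turn [-0.1  0.1  0.2]
```

```bash
python3 -m crank '[{"tx":1.3,"ty":0.9,"tz":6,"wx":0,"wy":0,"wz":0},{"tx":1.3,"ty":0.9,"tz":10,"wx":0,"wy":0,"wz":0},{"tx":1.3,"ty":0.9,"tz":13.1,"wx":0,"wy":0,"wz":0},{"tx":1.3,"ty":0.9,"tz":13.1,"wx":0,"wy":0,"wz":0},{"tx":1.3,"ty":0.9,"tz":13.1,"wx":0,"wy":0,"wz":0}]' 0.6
python3 - <<'E'
from h import *
go(655,132.1,87,-46)
E
```

```text
t: 2.7
eef_pos: [655.5, 130.0, 90.9]
tool_rot: [3.141, -0.001, 0.768]
ft_force: [0.1, -0.0, -0.3]
opening: 51.0
grasp_force: 0.0
t 2.7 tcp [655.5 130.   90.9] rot [ 1.799e+02 -1.000e-01  4.400e+01] j6 2.57 | shift cm [ 0.11 -0.19  0.39] turn [ 0.1 -0.1  0. ]
```

```bash
python3 -m crank '[{"tx":0.1,"ty":-0.1,"tz":0.2,"wx":0,"wy":0,"wz":0},{"tx":0.1,"ty":-0.1,"tz":0.2,"wx":0,"wy":0,"wz":0},{"tx":0.1,"ty":-0.1,"tz":0.2,"wx":0,"wy":0,"wz":0}]'
python3 -m crank '[{"tx":0,"ty":0,"tz":0,"wx":0,"wy":0,"wz":0},{"tx":0,"ty":0,"tz":0,"wx":0,"wy":0,"wz":0},{"tx":0,"ty":0,"tz":0,"wx":0,"wy":0,"wz":0},{"tx":0,"ty":0,"tz":0,"wx":0,"wy":0,"wz":0},{"tx":0,"ty":0,"tz":0,"wx":0,"wy":0,"wz":0}]' 0
```

```text
t: 3.08
eef_pos: [655.3, 132.2, 87.9]
tool_rot: [3.141, -0.001, 0.769]
ft_force: [-0.2, -0.9, -0.7]
opening: 51.3
grasp_force: 0.0
t: 3.7
eef_pos: [655.2, 132.2, 88.0]
tool_rot: [3.141, -0.001, 0.769]
ft_force: [-2.1, 0.4, 5.7]
opening: 29.1
grasp_force: 58.9
```

```bash
python3 -m crank '[{"tx":0,"ty":0,"tz":-1,"wx":0,"wy":0,"wz":0},{"tx":0,"ty":0,"tz":-4,"wx":0,"wy":0,"wz":0},{"tx":0,"ty":0,"tz":-8,"wx":0,"wy":0,"wz":0},{"tx":0,"ty":0,"tz":-10,"wx":0,"wy":0,"wz":0},{"tx":0,"ty":0,"tz":-10,"wx":0,"wy":0,"wz":0}]'
python3 - <<'E'
from h import *
cv2.imwrite("pics/w2.png",arm.get_image("wrist"));cv2.imwrite("pics/s2.png",arm.get_image("scene"))
s=arm.observe();print(s["opening"],s["grasp_force"],s["ft_force"])
go(655,-157,150,-46)
E
```

```text
t: 4.32
eef_pos: [656.3, 132.3, 189.4]
tool_rot: [3.14, -0.003, 0.769]
ft_force: [-0.2, -0.5, -1.2]
opening: 28.6
grasp_force: 59.4
29.203064854281262 59.392872378230095 [ 0.29441073 -0.22218814 -1.61617247]
t 4.42 tcp [654.7 132.  186.5] rot [-180.     0.    44.1] j6 2.57 | shift cm [-20.06  20.79   3.66] turn [-0.   0.   0.1]
```

View pics/w2.png

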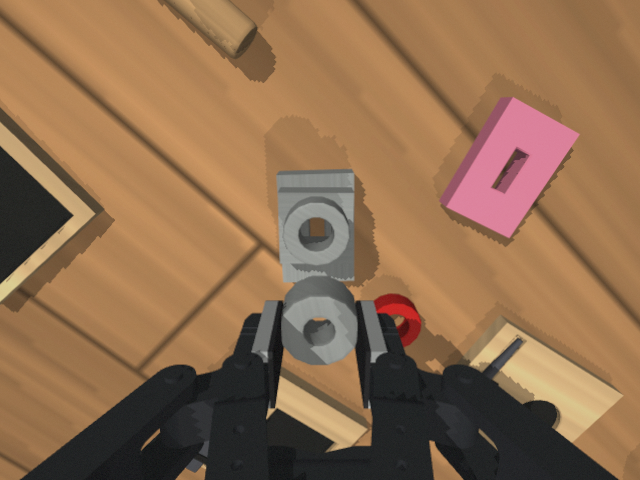

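The small ring is held level at (320,325) and the rest of the pile is undisturbed.

```bash
python3 -m crank '[{"tx":-25,"ty":20.8,"tz":0,"wx":0,"wy":0,"wz":0},{"tx":-25,"ty":20.8,"tz":0,"wx":0,"wy":0,"wz":0},{"tx":-25,"ty":20.8,"tz":0,"wx":0,"wy":0,"wz":0},{"tx":-25,"ty":20.8,"tz":0,"wx":0,"wy":0,"wz":0},{"tx":-25,"ty":20.8,"tz":0,"wx":0,"wy":0,"wz":0}]'
python3 -m crank '[{"tx":-1.5,"ty":1.2,"tz":0,"wx":0,"wy":0,"wz":0},{"tx":-1.5,"ty":1.2,"tz":0,"wx":0,"wy":0,"wz":0},{"tx":0,"ty":0,"tz":0,"wx":0,"wy":0,"wz":0},{"tx":0,"ty":0,"tz":0,"wx":0,"wy":0,"wz":0}]'
cat > rec.py <<'E'
from h import *
import sys
def recess(name):
    c=arm.get_calibration("wrist");im=arm.get_image("wrist");cv2.imwrite(f"pics/{name}.png",im)
    m=(im.max(2)<50).astype(np.uint8)
    for q in cv2.findContours(m,0,1)[0]:
        a=cv2.contourArea(q)
        if a>400:
            x,y,w,h=cv2.boundingRect(q)
            print((x,y,w,h),a,"z14",rect(cast(c,q.reshape(-1,2),14)),"z8",rect(cast(c,q.reshape(-1,2),8)))
recess(sys.argv[1])
go(652,-157,100,-46)
E
python3 rec.py rs1
```

```text
t: 5.05
eef_pos: [619.9, -180.2, 185.4]
tool_rot: [-3.139, 0.001, 0.769]
ft_force: [1.2, 0.8, -1.0]
opening: 29.1
grasp_force: 59.5
t: 5.55
eef_pos: [621.6, -175.1, 187.0]
tool_rot: [-3.14, -0.0, 0.773]
ft_force: [0.0, -0.5, -1.1]
opening: 29.0
grasp_force: 59.5
(21, 301, 597, 179) 45588.0 z14 [ 495.7 -297.2  599.7  201.1  -45.6] z8 [ 491.9 -300.8  611.8  205.2  -45.6]
(0, 151, 88, 118) 6008.5 z14 [464.5 -10.9  68.8  67.5 -82.8] z8 [460.2  -8.8  70.2  68.9 -82.8]
(300, 138, 62, 63) 2972.0 z14 [ 653.5 -156.3   46.6   46.2   44.4] z8 [ 652.9 -157.1   47.6   47.2   44.4]
(204, 85, 70, 105) 651.5 z14 [622.4 -89.6  89.   26.1  11.4] z8 [621.2 -89.   90.7  26.7  11.4]
t 5.6 tcp [ 621.7 -175.9  187.2] rot [-180.    -0.    44.3] j6 2.09 | shift cm [3.49 0.77 8.71] turn [-0.  -0.   0.3]
```

View pics/rs1.png

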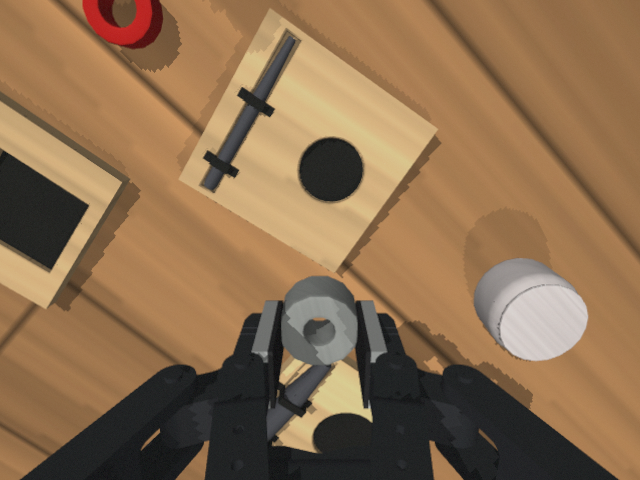

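The small recess shows clearly at (331,170).

```bash
python3 -m crank '[{"tx":3.6,"ty":0.8,"tz":5,"wx":0,"wy":0,"wz":0},{"tx":3.6,"ty":0.8,"tz":10,"wx":0,"wy":0,"wz":0},{"tx":3.6,"ty":0.8,"tz":13.7,"wx":0,"wy":0,"wz":0},{"tx":3.6,"ty":0.8,"tz":13.7,"wx":0,"wy":0,"wz":0},{"tx":3.6,"ty":0.8,"tz":13.7,"wx":0,"wy":0,"wz":0}]'
python3 -m crank '[{"tx":0,"ty":0,"tz":0,"wx":0,"wy":0,"wz":0},{"tx":0,"ty":0,"tz":0,"wx":0,"wy":0,"wz":0}]'
python3 - <<'E'
from h import *
go(653.3,-156.5,36,-46)
E
```

```text
t: 6.22
eef_pos: [653.9, -159.0, 51.9]
tool_rot: [3.14, -0.001, 0.77]
ft_force: [0.3, -0.5, -1.7]
opening: 29.1
grasp_force: 59.6
t: 6.48
eef_pos: [654.0, -159.6, 52.2]
tool_rot: [3.139, -0.002, 0.769]
ft_force: [-0.3, -0.2, 0.5]
opening: 29.1
grasp_force: 59.6
t 6.48 tcp [ 654.  -159.6   52.2] rot [ 1.799e+02 -1.000e-01  4.400e+01] j6 2.13 | shift cm [ 0.17 -0.28  1.62] turn [ 0.1 -0.1  0. ]
```

```bash
python3 -m crank '[{"tx":0.2,"ty":-0.3,"tz":0.7,"wx":0,"wy":0,"wz":0},{"tx":0.2,"ty":-0.3,"tz":1.2,"wx":0,"wy":0,"wz":0},{"tx":0.2,"ty":-0.3,"tz":1.45,"wx":0,"wy":0,"wz":0},{"tx":0.2,"ty":-0.3,"tz":1.6,"wx":0,"wy":0,"wz":0},{"tx":0.2,"ty":-0.3,"tz":1.65,"wx":0,"wy":0,"wz":0}]'
python3 -m crank '[{"tx":0,"ty":0,"tz":0,"wx":0,"wy":0,"wz":0},{"tx":0,"ty":0,"tz":0,"wx":0,"wy":0,"wz":0}]'
```

```text
t: 7.1
eef_pos: [651.6, -155.6, 35.8]
tool_rot: [-3.141, 0.0, 0.769]
ft_force: [-9.5, 2.4, 20.3]
opening: 29.0
grasp_force: 61.7
t: 7.35
eef_pos: [651.6, -155.5, 35.9]
tool_rot: [-3.141, -0.0, 0.769]
ft_force: [-7.1, 2.1, 17.8]
opening: 29.3
grasp_force: 61.4
```

```bash
python3 -m crank '[{"tx":0,"ty":0,"tz":-0.1,"wx":0,"wy":0,"wz":0},{"tx":0,"ty":0,"tz":-0.1,"wx":0,"wy":0,"wz":0},{"tx":0,"ty":0,"tz":-0.1,"wx":0,"wy":0,"wz":0},{"tx":0,"ty":0,"tz":-4,"wx":0,"wy":0,"wz":0},{"tx":0,"ty":0,"tz":-10,"wx":0,"wy":0,"wz":0}]' 0.6
python3 - <<'E'
from h import *
cv2.imwrite("pics/t3.png",arm.get_image("top"));
go(654.7,132.3,110,-46)
E
```

```text
t: 7.98
eef_pos: [650.2, -155.3, 132.0]
tool_rot: [-3.137, 0.003, 0.769]
ft_force: [1.2, -0.7, -0.4]
opening: 51.3
grasp_force: 0.0
t 8.02 tcp [ 655.3 -156.5  142.9] rot [179.6  -0.3  44.1] j6 2.14 | shift cm [ 20.02 -20.83   3.23] turn [ 0.4 -0.3  0. ]
```

```bash
python3 -m crank '[{"tx":20,"ty":-20.8,"tz":0,"wx":0,"wy":0,"wz":0},{"tx":20,"ty":-20.8,"tz":0,"wx":0,"wy":0,"wz":0},{"tx":20,"ty":-20.8,"tz":0,"wx":0,"wy":0,"wz":0},{"tx":20,"ty":-20.8,"tz":1,"wx":0,"wy":0,"wz":0},{"tx":20,"ty":-20.8,"tz":3,"wx":0,"wy":0,"wz":0}]' 0.85
python3 -m crank '[{"tx":0,"ty":0,"tz":0,"wx":0,"wy":0,"wz":0},{"tx":0,"ty":0,"tz":0,"wx":0,"wy":0,"wz":0}]'
python3 - <<'E'
from h import *
go(654.7,132.3,66,-45)
E
```

```text
t: 8.65
eef_pos: [652.5, 136.1, 104.8]
tool_rot: [3.14, -0.003, 0.771]
ft_force: [1.9, -1.1, -0.4]
opening: 72.6
grasp_force: 0.0
t: 8.9
eef_pos: [651.2, 132.4, 103.5]
tool_rot: [3.141, 0.001, 0.769]
ft_force: [0.4, -1.1, -0.1]
opening: 72.5
grasp_force: 0.0
t 8.9 tcp [651.2 132.4 103.5] rot [180.    0.   44.1] j6 2.57 | shift cm [0.25 0.25 3.75] turn [ 0.   0.  -0.9]
```

View pics/t3.png

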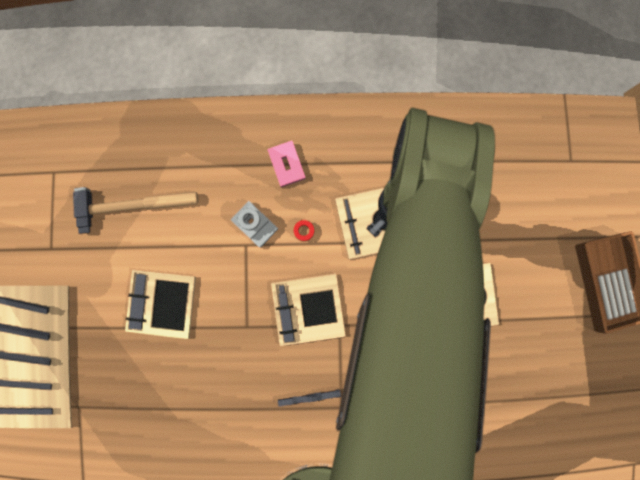

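The arm hides the small recess in this view. The pile at (252,222) is unchanged, so I'm picking up the large ring.

```bash
python3 -m crank '[{"tx":0.25,"ty":0.2,"tz":2,"wx":0,"wy":0,"wz":0},{"tx":0.25,"ty":0.2,"tz":3.75,"wx":0,"wy":0,"wz":0},{"tx":0.25,"ty":0.2,"tz":3.75,"wx":0,"wy":0,"wz":0},{"tx":0.25,"ty":0.2,"tz":3.75,"wx":0,"wy":0,"wz":0}]'
python3 -m crank '[{"tx":0,"ty":0,"tz":0,"wx":0,"wy":0,"wz":0},{"tx":0,"ty":0,"tz":0,"wx":0,"wy":0,"wz":0},{"tx":0,"ty":0,"tz":0,"wx":0,"wy":0,"wz":0},{"tx":0,"ty":0,"tz":0,"wx":0,"wy":0,"wz":0},{"tx":0,"ty":0,"tz":0,"wx":0,"wy":0,"wz":0}]' 0
python3 -m crank '[{"tx":0,"ty":0,"tz":-1,"wx":0,"wy":0,"wz":0},{"tx":0,"ty":0,"tz":-4,"wx":0,"wy":0,"wz":0},{"tx":0,"ty":0,"tz":-8,"wx":0,"wy":0,"wz":0},{"tx":0,"ty":0,"tz":-10,"wx":0,"wy":0,"wz":0},{"tx":0,"ty":0,"tz":-10,"wx":0,"wy":0,"wz":0}]'
python3 - <<'E'
from h import *
go(478.7-40,-349.3-40,166,-46)
E
```

```text
t: 9.4
eef_pos: [654.3, 132.6, 66.0]
tool_rot: [-3.141, 0.0, 0.768]
ft_force: [0.8, 0.4, -0.2]
opening: 72.4
grasp_force: 0.0
t: 10.02
eef_pos: [655.0, 133.2, 67.7]
tool_rot: [3.141, -0.001, 0.769]
ft_force: [-1.2, -0.3, 5.4]
opening: 43.3
grasp_force: 60.2
t: 10.65
eef_pos: [655.8, 133.4, 168.6]
tool_rot: [3.139, -0.003, 0.769]
ft_force: [-0.5, -0.0, -2.0]
opening: 43.6
grasp_force: 61.5
t 10.65 tcp [655.8 133.4 168.6] rot [179.9  -0.2  44.1] j6 2.57 | shift cm [-51.95  22.47   0.13] turn [ 0.1 -0.2  0.1]
```

```bash
python3 -m crank '[{"tx":-52,"ty":22.4,"tz":0,"wx":0,"wy":0,"wz":0},{"tx":-52,"ty":22.4,"tz":0,"wx":0,"wy":0,"wz":0},{"tx":-52,"ty":22.4,"tz":0,"wx":0,"wy":0,"wz":0},{"tx":-52,"ty":22.4,"tz":0,"wx":0,"wy":0,"wz":0},{"tx":-52,"ty":22.4,"tz":0,"wx":0,"wy":0,"wz":0}]'
python3 - <<'E'
from h import *
go(478.7-40,-349.3-40,166,-46)
E
```

```text
t: 11.28
eef_pos: [532.3, -156.7, 164.9]
tool_rot: [-3.14, 0.001, 0.769]
ft_force: [1.7, -0.0, -2.1]
opening: 43.2
grasp_force: 61.5
t 11.28 tcp [ 532.3 -156.7  164.9] rot [-1.799e+02  1.000e-01  4.410e+01] j6 2.09 | shift cm [-22.9  10.2  -0.1] turn [-0.1  0.1  0.1]
```

```bash
python3 -m crank '[{"tx":-22.9,"ty":10.2,"tz":0,"wx":0,"wy":0,"wz":0},{"tx":-22.9,"ty":10.2,"tz":0,"wx":0,"wy":0,"wz":0},{"tx":-22.9,"ty":10.2,"tz":0,"wx":0,"wy":0,"wz":0},{"tx":-22.9,"ty":10.2,"tz":0,"wx":0,"wy":0,"wz":0},{"tx":-22.9,"ty":10.2,"tz":0,"wx":0,"wy":0,"wz":0}]'
python3 -m crank '[{"tx":0,"ty":0,"tz":0,"wx":0,"wy":0,"wz":0},{"tx":0,"ty":0,"tz":0,"wx":0,"wy":0,"wz":0}]'
sed -i 's/^go(.*/go(*map(float,sys.argv[2:6]))/' rec.py; python3 rec.py rr1 478.7 -349.3 50 -46
```

```text
t: 11.9
eef_pos: [437.9, -391.2, 164.8]
tool_rot: [-3.14, 0.001, 0.763]
ft_force: [0.4, 1.0, -3.1]
opening: 43.2
grasp_force: 61.6
t: 12.15
eef_pos: [440.6, -386.4, 165.6]
tool_rot: [-3.14, -0.0, 0.77]
ft_force: [-0.3, 1.3, -1.9]
opening: 43.5
grasp_force: 61.6
(13, 303, 613, 177) 43606.0 z14 [ 327.  -496.   571.6  185.   -45.7] z8 [ 323.2 -499.6  584.1  189.   -45.7]
(275, 102, 89, 91) 6141.0 z14 [ 479.2 -349.1   60.6   60.4  -67.8] z8 [ 478.8 -349.5   61.9   61.7  -67.8]
(172, 0, 122, 164) 1854.5 z14 [ 470.  -277.7  124.    38.8    6.4] z8 [ 469.3 -276.5  126.7   39.6    6.4]
t 12.2 tcp [ 440.9 -386.4  165.9] rot [-179.9   -0.    44.2] j6 1.65 | shift cm [ 5.3  -0.02 11.59] turn [-0.1 -0.   0.2]
```

View pics/rr1.png

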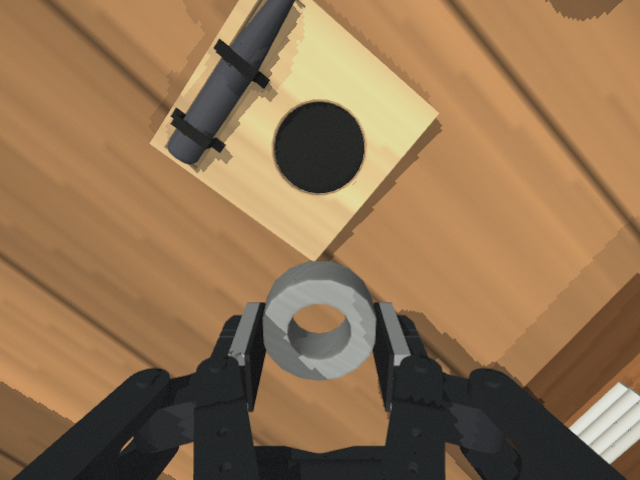

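The thick-punch recess is at (319,147) and the large ring is held level.

```bash
python3 -m crank '[{"tx":5.3,"ty":-0.1,"tz":5,"wx":0,"wy":0,"wz":0},{"tx":5.3,"ty":-0.1,"tz":10,"wx":0,"wy":0,"wz":0},{"tx":5.3,"ty":-0.1,"tz":11.5,"wx":0,"wy":0,"wz":0},{"tx":5.3,"ty":-0.1,"tz":11.5,"wx":0,"wy":0,"wz":0},{"tx":5.3,"ty":-0.1,"tz":11.5,"wx":0,"wy":0,"wz":0}]'
python3 -m crank '[{"tx":0,"ty":0,"tz":0,"wx":0,"wy":0,"wz":0},{"tx":0,"ty":0,"tz":0,"wx":0,"wy":0,"wz":0}]'
python3 - <<'E'
from h import *
go(479,-349.3,35.5,-46)
E
```

```text
t: 12.82
eef_pos: [479.1, -351.6, 53.5]
tool_rot: [3.138, -0.0, 0.769]
ft_force: [0.3, -0.1, -2.1]
opening: 43.2
grasp_force: 62.1
t: 13.08
eef_pos: [478.4, -351.1, 52.6]
tool_rot: [3.14, -0.0, 0.768]
ft_force: [-0.4, -0.2, -2.7]
opening: 42.9
grasp_force: 62.1
t 13.08 tcp [ 478.4 -351.1   52.6] rot [179.9  -0.   44. ] j6 1.74 | shift cm [ 0.17 -0.09  1.71] turn [ 0.1 -0.   0. ]
```

```bash
python3 -m crank '[{"tx":0.2,"ty":-0.1,"tz":0.8,"wx":0,"wy":0,"wz":0},{"tx":0.2,"ty":-0.1,"tz":1.3,"wx":0,"wy":0,"wz":0},{"tx":0.2,"ty":-0.1,"tz":1.5,"wx":0,"wy":0,"wz":0},{"tx":0.2,"ty":-0.1,"tz":1.6,"wx":0,"wy":0,"wz":0},{"tx":0.2,"ty":-0.1,"tz":1.6,"wx":0,"wy":0,"wz":0}]'
```

```text
t: 13.7
eef_pos: [478.0, -347.8, 35.7]
tool_rot: [-3.14, 0.0, 0.769]
ft_force: [-2.7, 2.5, 6.0]
opening: 43.1
grasp_force: 62.9
```

```bash
python3 -m crank '[{"tx":0,"ty":0,"tz":0,"wx":0,"wy":0,"wz":0},{"tx":0,"ty":0,"tz":0,"wx":0,"wy":0,"wz":0},{"tx":0,"ty":0,"tz":0,"wx":0,"wy":0,"wz":0},{"tx":0,"ty":0,"tz":-4,"wx":0,"wy":0,"wz":0},{"tx":0,"ty":0,"tz":-10,"wx":0,"wy":0,"wz":0}]' 0.75
python3 - <<'E'
from h import *
t=arm.get_image("top");cv2.imwrite("pics/t4.png",t)
go(653.5,131,110,44.4);go(653.5,131,110,-45.6)
E
```

```text
t: 14.32
eef_pos: [477.2, -347.2, 134.3]
tool_rot: [-3.137, 0.001, 0.769]
ft_force: [1.3, -0.8, 0.1]
opening: 64.3
grasp_force: 0.0
t 14.38 tcp [ 481.4 -350.3  144.2] rot [ 1.795e+02 -1.000e-01  4.410e+01] j6 1.74 | shift cm [ 45.83 -22.65   3.29] turn [ 0.3 -0.4 89.6]
t 14.38 tcp [ 481.4 -350.3  144.2] rot [ 1.795e+02 -1.000e-01  4.410e+01] j6 1.74 | shift cm [ 45.83 -22.65   3.29] turn [ 0.5 -0.1 -0.4]
```

```bash
python3 -m crank '[{"tx":45.8,"ty":-22.6,"tz":0,"wx":0,"wy":0,"wz":0},{"tx":45.8,"ty":-22.6,"tz":0,"wx":0,"wy":0,"wz":0},{"tx":45.8,"ty":-22.6,"tz":0,"wx":0,"wy":0,"wz":0},{"tx":45.8,"ty":-22.6,"tz":0,"wx":0,"wy":0,"wz":0},{"tx":45.8,"ty":-22.6,"tz":0,"wx":0,"wy":0,"wz":0}]' 0.9
python3 - <<'E'
from h import *
go(653.5,131,110,-45.6)
E
```

```text
t: 15.0
eef_pos: [584.6, -52.1, 135.4]
tool_rot: [3.141, -0.001, 0.769]
ft_force: [0.9, -0.1, -0.1]
opening: 76.8
grasp_force: 0.0
t 15.0 tcp [584.6 -52.1 135.4] rot [180.  -0.  44.] j6 2.28 | shift cm [17.68 -8.37  2.54] turn [ 0.  -0.  -0.4]
```

View pics/t4.png

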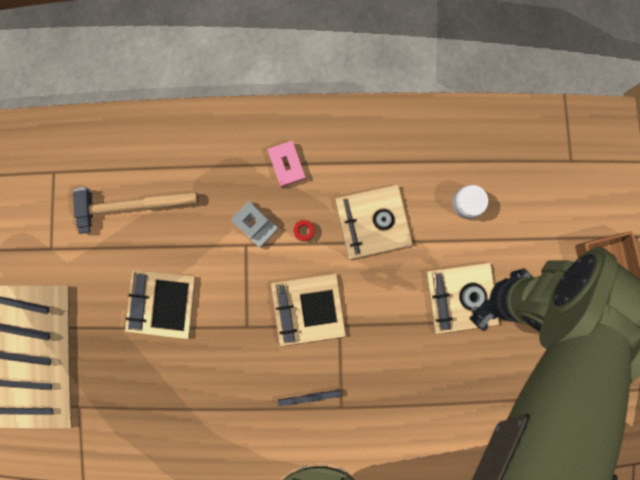

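Both rings sit in their recesses, at (383,219) and (473,297). The square and slot bolsters are unmoved.

```bash
python3 -m crank '[{"tx":17.7,"ty":-8.4,"tz":0,"wx":0,"wy":0,"wz":-0.4},{"tx":17.7,"ty":-8.4,"tz":0,"wx":0,"wy":0,"wz":-0.4},{"tx":17.7,"ty":-8.4,"tz":0,"wx":0,"wy":0,"wz":-0.4},{"tx":17.7,"ty":-8.4,"tz":2.5,"wx":0,"wy":0,"wz":-0.4},{"tx":17.7,"ty":-8.4,"tz":5,"wx":0,"wy":0,"wz":-0.4}]' 0.9
python3 -m crank '[{"tx":0,"ty":0,"tz":0,"wx":0,"wy":0,"wz":0},{"tx":0,"ty":0,"tz":0,"wx":0,"wy":0,"wz":0}]'
python3 - <<'E'
from h import *
go(653.5,131,45,-45.6)
E
```

```text
t: 15.62
eef_pos: [653.4, 131.4, 84.6]
tool_rot: [3.141, -0.001, 0.778]
ft_force: [0.7, -1.7, -0.6]
opening: 76.8
grasp_force: 0.0
t: 15.88
eef_pos: [653.1, 129.3, 86.0]
tool_rot: [3.141, -0.001, 0.776]
ft_force: [-0.3, 0.3, 0.9]
opening: 77.2
grasp_force: 0.0
t 15.88 tcp [653.1 129.3  86. ] rot [180.   -0.   44.4] j6 2.56 | shift cm [ 0.14 -0.09  4.1 ] turn [ 0. -0.  0.]
```

```bash
python3 -m crank '[{"tx":0.1,"ty":-0.1,"tz":2,"wx":0,"wy":0,"wz":0},{"tx":0.1,"ty":-0.1,"tz":4,"wx":0,"wy":0,"wz":0},{"tx":0.1,"ty":-0.1,"tz":4.1,"wx":0,"wy":0,"wz":0},{"tx":0.1,"ty":-0.1,"tz":4.1,"wx":0,"wy":0,"wz":0}]'
python3 -m crank '[{"tx":0,"ty":0,"tz":0,"wx":0,"wy":0,"wz":0},{"tx":0,"ty":0,"tz":0,"wx":0,"wy":0,"wz":0},{"tx":0,"ty":0,"tz":0,"wx":0,"wy":0,"wz":0},{"tx":0,"ty":0,"tz":0,"wx":0,"wy":0,"wz":0},{"tx":0,"ty":0,"tz":0,"wx":0,"wy":0,"wz":0}]' 0
python3 -m crank '[{"tx":0,"ty":0,"tz":-1,"wx":0,"wy":0,"wz":0},{"tx":0,"ty":0,"tz":-4,"wx":0,"wy":0,"wz":0},{"tx":0,"ty":0,"tz":-8,"wx":0,"wy":0,"wz":0},{"tx":0,"ty":0,"tz":-12,"wx":0,"wy":0,"wz":0},{"tx":0,"ty":0,"tz":-12,"wx":0,"wy":0,"wz":0}]'
python3 - <<'E'
from h import *
a=np.radians(97.2); go(463-55*np.cos(a),-10-55*np.sin(a),170,7.2)
E
```

```text
t: 16.38
eef_pos: [653.6, 130.8, 45.7]
tool_rot: [3.141, -0.002, 0.775]
ft_force: [-0.4, 0.1, -0.7]
opening: 76.7
grasp_force: 0.0
t: 17.0
eef_pos: [653.7, 131.2, 46.0]
tool_rot: [3.14, -0.002, 0.776]
ft_force: [-1.3, -0.3, 5.9]
opening: 52.4
grasp_force: 64.3
t: 17.62
eef_pos: [655.1, 131.4, 168.4]
tool_rot: [3.138, -0.006, 0.776]
ft_force: [0.2, 0.0, -4.5]
opening: 52.1
grasp_force: 64.2
t 17.62 tcp [655.1 131.4 168.4] rot [179.8  -0.3  44.5] j6 2.56 | shift cm [-26.94   1.02  -0.31] turn [  0.3  -0.2 -52.7]
```

```bash
python3 -m crank '[{"tx":-26.9,"ty":1,"tz":0,"wx":0,"wy":0,"wz":-52.7},{"tx":-26.9,"ty":1,"tz":0,"wx":0,"wy":0,"wz":-52.7},{"tx":-26.9,"ty":1,"tz":0,"wx":0,"wy":0,"wz":-52.7},{"tx":-26.9,"ty":1,"tz":0,"wx":0,"wy":0,"wz":-52.7},{"tx":-26.9,"ty":1,"tz":0,"wx":0,"wy":0,"wz":-52.7}]'
python3 -m crank '[{"tx":0,"ty":0,"tz":0,"wx":0,"wy":0,"wz":0},{"tx":0,"ty":0,"tz":0,"wx":0,"wy":0,"wz":0}]'
python3 rec.py rq1 463 -10 50 7.2
```

```text
t: 18.25
eef_pos: [463.3, -66.2, 162.5]
tool_rot: [-3.137, -0.0, 1.699]
ft_force: [1.5, 0.2, -3.5]
opening: 52.0
grasp_force: 64.3
t: 18.5
eef_pos: [467.9, -64.2, 163.7]
tool_rot: [-3.141, -0.001, 1.693]
ft_force: [-0.5, 0.1, -4.7]
opening: 52.0
grasp_force: 64.3
(6, 312, 627, 168) 42122.0 z14 [ 487.2 -222.8  580.1  175.6    7.1] z8 [ 487.9 -228.1  592.8  179.4    7.1]
(46, 116, 25, 61) 494.5 z14 [284.9 -31.2  40.1   7.7 -81.4] z8 [281.1 -32.3  41.    7.8 -81.4]
(269, 93, 107, 106) 10540.5 z14 [463.   -9.6  70.2  70.1   7.1] z8 [463.2 -10.3  71.7  71.6   7.1]
(225, 0, 169, 65) 1742.0 z14 [445.8  59.  105.8  35.7   7.1] z8 [445.6  59.9 108.1  36.4   7.1]
t 18.55 tcp [468.2 -64.  163.8] rot [-180.    -0.    97.1] j6 1.31 | shift cm [ 5.42  0.15 11.38] turn [-0.  -0.  -0.1]
```

View pics/rq1.png

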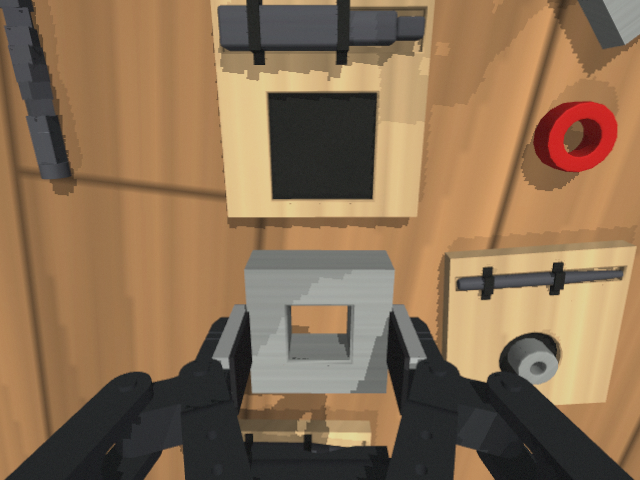

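The square recess is at (323,146), aligned with the held square bolster. The small ring sits in its recess at (533,362).

```bash
python3 -m crank '[{"tx":5.4,"ty":0.2,"tz":5,"wx":0,"wy":0,"wz":0},{"tx":5.4,"ty":0.2,"tz":9,"wx":0,"wy":0,"wz":0},{"tx":5.4,"ty":0.2,"tz":11.4,"wx":0,"wy":0,"wz":0},{"tx":5.4,"ty":0.2,"tz":11.4,"wx":0,"wy":0,"wz":0},{"tx":5.4,"ty":0.2,"tz":11.4,"wx":0,"wy":0,"wz":0}]'
python3 -m crank '[{"tx":0,"ty":0,"tz":0,"wx":0,"wy":0,"wz":0},{"tx":0,"ty":0,"tz":0,"wx":0,"wy":0,"wz":0}]'
python3 - <<'E'
from h import *
go(463,-9.9,34,7.2)
E
```

```text
t: 19.18
eef_pos: [464.1, -10.4, 51.0]
tool_rot: [3.14, 0.0, 1.696]
ft_force: [-0.5, -0.3, -3.5]
opening: 52.6
grasp_force: 64.6
t: 19.42
eef_pos: [463.9, -10.9, 51.3]
tool_rot: [3.14, 0.0, 1.695]
ft_force: [-0.2, -0.3, -3.6]
opening: 52.3
grasp_force: 64.6
t 19.42 tcp [463.9 -10.9  51.3] rot [179.9   0.   97.1] j6 1.42 | shift cm [ 0.11 -0.08  1.73] turn [ 0.1  0.  -0.1]
```

```bash
python3 -m crank '[{"tx":0.1,"ty":-0.1,"tz":0.8,"wx":0,"wy":0,"wz":0},{"tx":0.1,"ty":-0.1,"tz":1.3,"wx":0,"wy":0,"wz":0},{"tx":0.1,"ty":-0.1,"tz":1.5,"wx":0,"wy":0,"wz":0},{"tx":0.1,"ty":-0.1,"tz":1.6,"wx":0,"wy":0,"wz":0},{"tx":0.1,"ty":-0.1,"tz":1.65,"wx":0,"wy":0,"wz":0}]'
```

```text
t: 20.05
eef_pos: [461.5, -9.9, 34.0]
tool_rot: [-3.141, -0.0, 1.696]
ft_force: [-4.2, -0.4, 6.3]
opening: 52.4
grasp_force: 65.7
```

```bash
python3 -m crank '[{"tx":0,"ty":0,"tz":0,"wx":0,"wy":0,"wz":0},{"tx":0,"ty":0,"tz":0,"wx":0,"wy":0,"wz":0},{"tx":0,"ty":0,"tz":0,"wx":0,"wy":0,"wz":0},{"tx":0,"ty":0,"tz":-4,"wx":0,"wy":0,"wz":0},{"tx":0,"ty":0,"tz":-10,"wx":0,"wy":0,"wz":0}]' 0.8
python3 - <<'E'
from h import *
go(600,80,180,-45.6)
E
```

```text
t: 20.68
eef_pos: [460.2, -9.9, 133.5]
tool_rot: [-3.138, -0.001, 1.696]
ft_force: [1.1, -0.0, -0.4]
opening: 68.5
grasp_force: 0.0
t 20.68 tcp [460.2  -9.9 133.5] rot [-179.8   -0.    97.1] j6 1.42 | shift cm [ 7.18 14.97 -4.7 ] turn [-0.2  0.1 52.7]
```

```bash
python3 -m crank '[{"tx":13.5,"ty":23.5,"tz":-4.5,"wx":0,"wy":0,"wz":-127},{"tx":13.5,"ty":23.5,"tz":-4.5,"wx":0,"wy":0,"wz":-127},{"tx":13.5,"ty":23.5,"tz":-4.5,"wx":0,"wy":0,"wz":-127},{"tx":13.5,"ty":23.5,"tz":-4.5,"wx":0,"wy":0,"wz":-127},{"tx":13.5,"ty":23.5,"tz":-4.5,"wx":0,"wy":0,"wz":-127}]' 0.95
python3 - <<'E'
from h import *
go(677,153,180,-45.6)
E
```

```text
t: 21.3
eef_pos: [680.8, 155.7, 178.9]
tool_rot: [3.14, 0.001, 2.641]
ft_force: [-0.3, -0.6, -0.7]
opening: 80.7
grasp_force: 0.0
t 21.3 tcp [680.8 155.7 178.9] rot [1.799e+02 1.000e-01 1.513e+02] j6 0.73 | shift cm [ 0.2  -0.42 -0.11] turn [  0.    0.1 -73.1]
```

```bash
python3 -m crank '[{"tx":0,"ty":0,"tz":0,"wx":0,"wy":0,"wz":-73},{"tx":0,"ty":0,"tz":0,"wx":0,"wy":0,"wz":-73},{"tx":0,"ty":0,"tz":0,"wx":0,"wy":0,"wz":-73},{"tx":0,"ty":0,"tz":0,"wx":0,"wy":0,"wz":-73},{"tx":0,"ty":0,"tz":0,"wx":0,"wy":0,"wz":-73}]' 0.95
python3 -m crank '[{"tx":0,"ty":0,"tz":0,"wx":0,"wy":0,"wz":-20},{"tx":0,"ty":0,"tz":0,"wx":0,"wy":0,"wz":-20},{"tx":0,"ty":0,"tz":0,"wx":0,"wy":0,"wz":-20},{"tx":0,"ty":0,"tz":0,"wx":0,"wy":0,"wz":-20}]'
python3 - <<'E'
from h import *
c=arm.get_calibration("wrist");im=arm.get_image("wrist");cv2.imwrite("pics/w5.png",im)
h=cv2.cvtColor(im,cv2.COLOR_BGR2HSV);m=((h[...,1]<60)&(h[...,2]>75)).astype(np.uint8)
for q in cv2.findContours(m,0,1)[0]:
    if cv2.contourArea(q)>1500: print(cv2.boundingRect(q),rect(cast(c,q.reshape(-1,2),20)))
go(648.4,125.2,100,-45.6)
E
```

```text
t: 21.92
eef_pos: [678.1, 153.3, 178.5]
tool_rot: [3.142, -0.0, -2.706]
ft_force: [0.3, -0.3, -0.2]
opening: 80.9
grasp_force: 0.0
t: 22.42
eef_pos: [678.1, 153.3, 178.6]
tool_rot: [3.142, -0.0, -2.366]
ft_force: [-0.2, -0.0, -0.0]
opening: 81.2
grasp_force: 0.0
(278, 104, 86, 125) [648.5 126.6  88.4  58.7  45.7]
t 22.48 tcp [678.1 153.3 178.7] rot [ 180.    -0.  -135.5] j6 -0.55 | shift cm [4.09 0.08 7.87] turn [ 0.  -0.   0.1]
```

View pics/w5.png

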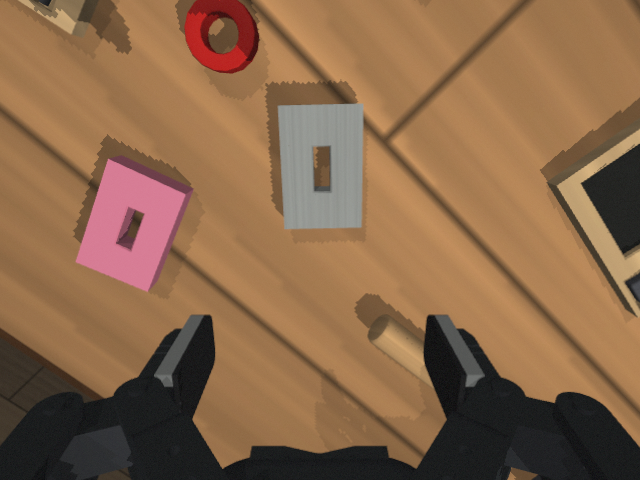

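The slotted bolster lies free at (321,167), aligned with the tool.

```bash
python3 -m crank '[{"tx":4,"ty":0.1,"tz":4,"wx":0,"wy":0,"wz":0},{"tx":4,"ty":0.1,"tz":8,"wx":0,"wy":0,"wz":0},{"tx":4,"ty":0.1,"tz":11,"wx":0,"wy":0,"wz":0},{"tx":4,"ty":0.1,"tz":11,"wx":0,"wy":0,"wz":0},{"tx":4,"ty":0.1,"tz":11,"wx":0,"wy":0,"wz":0}]'
python3 -m crank '[{"tx":0,"ty":0,"tz":0,"wx":0,"wy":0,"wz":0},{"tx":0,"ty":0,"tz":0,"wx":0,"wy":0,"wz":0}]'
python3 - <<'E'
from h import *
go(648.5,126,26,-45.6)
E
```

```text
t: 23.1
eef_pos: [649.8, 126.1, 70.0]
tool_rot: [-3.141, 0.001, -2.364]
ft_force: [0.4, 0.8, 1.9]
opening: 81.0
grasp_force: 0.0
t: 23.35
eef_pos: [649.9, 126.1, 70.1]
tool_rot: [-3.14, 0.002, -2.364]
ft_force: [-0.3, 1.4, -0.1]
opening: 81.4
grasp_force: 0.0
t 23.35 tcp [649.9 126.1  70.1] rot [-1.799e+02  1.000e-01 -1.354e+02] j6 -0.59 | shift cm [0.12 0.09 4.41] turn [-0.1  0.1  0.2]
```

```bash
python3 -m crank '[{"tx":0.1,"ty":0.1,"tz":2,"wx":0,"wy":0,"wz":0},{"tx":0.1,"ty":0.1,"tz":4,"wx":0,"wy":0,"wz":0},{"tx":0.1,"ty":0.1,"tz":4.4,"wx":0,"wy":0,"wz":0},{"tx":0.1,"ty":0.1,"tz":4.4,"wx":0,"wy":0,"wz":0}]'
python3 -m crank '[{"tx":0,"ty":0,"tz":0,"wx":0,"wy":0,"wz":0},{"tx":0,"ty":0,"tz":0,"wx":0,"wy":0,"wz":0},{"tx":0,"ty":0,"tz":0,"wx":0,"wy":0,"wz":0},{"tx":0,"ty":0,"tz":0,"wx":0,"wy":0,"wz":0},{"tx":0,"ty":0,"tz":0,"wx":0,"wy":0,"wz":0}]' 0
python3 -m crank '[{"tx":0,"ty":0,"tz":-1,"wx":0,"wy":0,"wz":0},{"tx":0,"ty":0,"tz":-4,"wx":0,"wy":0,"wz":0},{"tx":0,"ty":0,"tz":-8,"wx":0,"wy":0,"wz":0},{"tx":0,"ty":0,"tz":-13,"wx":0,"wy":0,"wz":0},{"tx":0,"ty":0,"tz":-13,"wx":0,"wy":0,"wz":0}]'
python3 - <<'E'
from h import *
go(474+65,314-8,160,83)
E
```

```text
t: 23.85
eef_pos: [647.8, 126.0, 25.2]
tool_rot: [-3.141, 0.0, -2.363]
ft_force: [0.2, -0.5, 0.8]
opening: 81.2
grasp_force: 0.0
t: 24.48
eef_pos: [648.3, 126.3, 26.3]
tool_rot: [-3.141, 0.002, -2.363]
ft_force: [-1.6, 1.3, 5.7]
opening: 56.2
grasp_force: 65.1
t: 25.1
eef_pos: [650.5, 126.5, 159.5]
tool_rot: [-3.137, 0.007, -2.364]
ft_force: [0.6, 0.3, -7.6]
opening: 56.3
grasp_force: 66.4
t 25.1 tcp [650.5 126.5 159.5] rot [-179.7    0.4 -135.4] j6 -0.59 | shift cm [-4.66 20.61 -0.11] turn [-0.1  0.5 51.6]
```

```bash
python3 -m crank '[{"tx":-4.7,"ty":20.6,"tz":0,"wx":0,"wy":0,"wz":51.6},{"tx":-4.7,"ty":20.6,"tz":0,"wx":0,"wy":0,"wz":51.6},{"tx":-4.7,"ty":20.6,"tz":0,"wx":0,"wy":0,"wz":51.6},{"tx":-4.7,"ty":20.6,"tz":0,"wx":0,"wy":0,"wz":51.6},{"tx":-4.7,"ty":20.6,"tz":0,"wx":0,"wy":0,"wz":51.6}]'
python3 -m crank '[{"tx":0,"ty":0,"tz":0,"wx":0,"wy":0,"wz":0},{"tx":0,"ty":0,"tz":0,"wx":0,"wy":0,"wz":0}]'
python3 rec.py rl1 474.5 314 50 83
```

```text
t: 25.72
eef_pos: [533.4, 307.2, 152.4]
tool_rot: [-3.14, -0.004, 3.017]
ft_force: [0.4, -0.7, -6.6]
opening: 55.9
grasp_force: 66.9
t: 25.98
eef_pos: [535.9, 304.9, 153.6]
tool_rot: [-3.14, -0.002, 3.021]
ft_force: [-0.2, 0.4, -7.2]
opening: 55.7
grasp_force: 67.0
(575, 323, 65, 114) 1468.0 z14 [692.2 519.8 109.5  49.9   4.9] z8 [697.7 524.5 111.9  51.    4.9]
(3, 311, 633, 169) 43439.0 z14 [684.3 286.2 564.  169.9  83.3] z8 [689.6 285.6 576.8 173.7  83.3]
(399, 143, 71, 23) 553.5 z14 [494.9 385.6  46.1  13.5  73.3] z8 [495.9 387.3  47.2  13.8  73.3]
(404, 59, 76, 23) 798.0 z14 [443.8 391.8  46.4  12.4  76.4] z8 [443.6 393.6  47.4  12.7  76.4]
(264, 51, 122, 163) 18142.0 z14 [473.3 315.3 102.2  73.8  -6.8] z8 [473.8 315.3 104.5  75.5  -6.8]
t 26.02 tcp [536.2 304.9 153.9] rot [-1.799e+02 -1.000e-01  1.731e+02] j6 0.64 | shift cm [ 6.23  0.17 10.39] turn [-0.1 -0.1  0.1]
```

View pics/rl1.png

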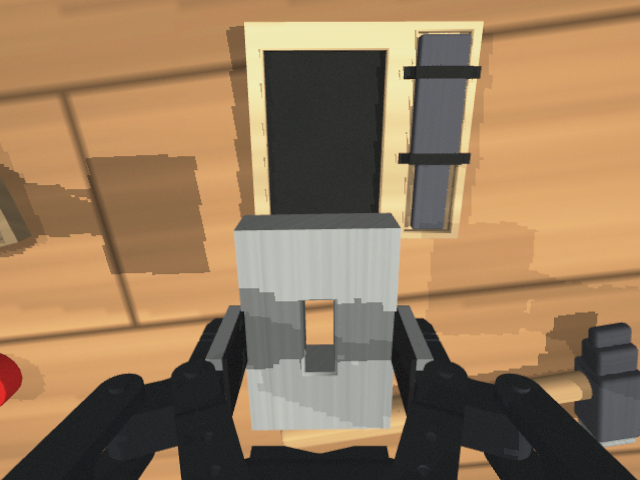

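The slot recess is at (325,132), aligned with the held bolster.

```bash
python3 -m crank '[{"tx":6.25,"ty":0.3,"tz":4,"wx":0,"wy":0,"wz":0},{"tx":6.25,"ty":0.3,"tz":8,"wx":0,"wy":0,"wz":0},{"tx":6.25,"ty":0.3,"tz":10.2,"wx":0,"wy":0,"wz":0},{"tx":6.25,"ty":0.3,"tz":10.2,"wx":0,"wy":0,"wz":0},{"tx":6.25,"ty":0.3,"tz":10.2,"wx":0,"wy":0,"wz":0}]'
python3 -m crank '[{"tx":0,"ty":0,"tz":0,"wx":0,"wy":0,"wz":0},{"tx":0,"ty":0,"tz":0,"wx":0,"wy":0,"wz":0}]'
python3 - <<'E'
from h import *
go(474.3,315,34,83)
E
```

```text
t: 26.65
eef_pos: [476.0, 316.5, 53.8]
tool_rot: [3.14, 0.001, 3.019]
ft_force: [-0.1, -0.4, -5.9]
opening: 56.0
grasp_force: 66.9
t: 26.9
eef_pos: [475.6, 316.6, 53.8]
tool_rot: [3.14, 0.001, 3.019]
ft_force: [-0.3, 0.0, -7.9]
opening: 56.1
grasp_force: 66.9
t 26.9 tcp [475.6 316.6  53.8] rot [1.799e+02 1.000e-01 1.730e+02] j6 0.71 | shift cm [ 0.12 -0.18  1.98] turn [ 0.1  0.1 -0. ]
```

```bash
python3 -m crank '[{"tx":0.1,"ty":-0.1,"tz":0.8,"wx":0,"wy":0,"wz":0},{"tx":0.1,"ty":-0.1,"tz":1.4,"wx":0,"wy":0,"wz":0},{"tx":0.1,"ty":-0.1,"tz":1.7,"wx":0,"wy":0,"wz":0},{"tx":0.1,"ty":-0.1,"tz":1.85,"wx":0,"wy":0,"wz":0},{"tx":0.1,"ty":-0.1,"tz":1.9,"wx":0,"wy":0,"wz":0}]'
```

```text
t: 27.52
eef_pos: [473.2, 315.1, 34.3]
tool_rot: [-3.141, -0.001, 3.019]
ft_force: [-5.2, -3.4, 7.0]
opening: 55.6
grasp_force: 68.3
```

Contact has been made: the force went from −7 to +7 N. Releasing to 72 mm, then lifting clear.

```bash
python3 -m crank '[{"tx":0,"ty":0,"tz":0,"wx":0,"wy":0,"wz":0},{"tx":0,"ty":0,"tz":0,"wx":0,"wy":0,"wz":0},{"tx":0,"ty":0,"tz":0,"wx":0,"wy":0,"wz":0},{"tx":0,"ty":0,"tz":-4,"wx":0,"wy":0,"wz":0},{"tx":0,"ty":0,"tz":-10,"wx":0,"wy":0,"wz":0}]' 0.82
python3 -m crank '[{"tx":-12,"ty":24,"tz":-14,"wx":0,"wy":0,"wz":0},{"tx":-12,"ty":24,"tz":-14,"wx":0,"wy":0,"wz":0},{"tx":-12,"ty":24,"tz":-14,"wx":0,"wy":0,"wz":0},{"tx":-12,"ty":24,"tz":-14,"wx":0,"wy":0,"wz":0},{"tx":-12,"ty":24,"tz":-14,"wx":0,"wy":0,"wz":0}]'
python3 - <<'E'
from h import *
t=arm.get_image("top");cv2.imwrite("pics/t6.png",cv2.resize(t[180:350,110:510],(800,340),interpolation=cv2.INTER_CUBIC))
s=arm.get_image("scene");cv2.imwrite("pics/s6.png",cv2.resize(s[170:360,180:570],(780,380),interpolation=cv2.INTER_CUBIC))
b=np.vstack([cv2.copyMakeBorder(cv2.imread("pics/t6.png")[:,:780],0,0,0,0,cv2.BORDER_CONSTANT),cv2.imread("pics/s6.png")]);cv2.imwrite("pics/both.png",cv2.resize(b,(650,600)))
E
```

```text
t: 28.15
eef_pos: [472.4, 314.6, 133.2]
tool_rot: [-3.139, -0.003, 3.019]
ft_force: [0.2, 1.0, -0.1]
opening: 70.2
grasp_force: 0.0
t: 28.78
eef_pos: [620.5, 536.4, 272.6]
tool_rot: [3.139, 0.002, 3.02]
ft_force: [1.9, 0.6, 1.1]
opening: 69.8
grasp_force: 0.0
```

View pics/both.png

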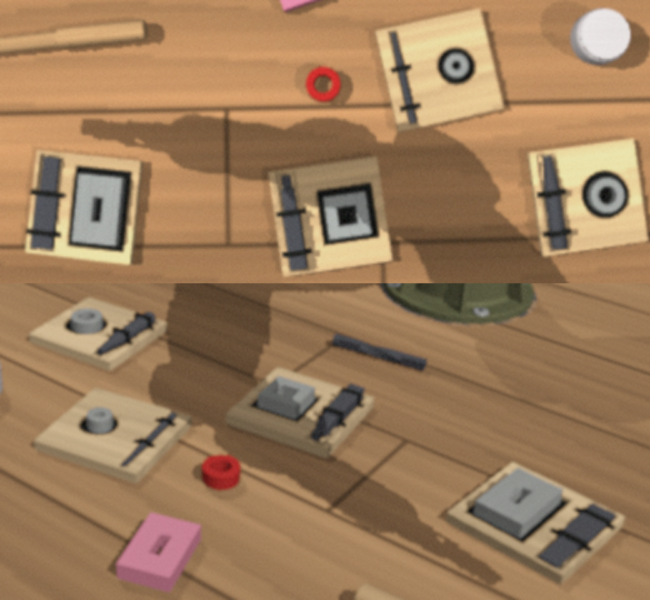

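All four bolsters lie flat and centred in their own recesses. In the upper (top) view they are at (97,210), (347,213), (605,194) and (457,65). The decoys, tin and hammer are where they were, so I'm handing in.

```bash
python3 -c "
from workcell import arm
print(arm.hand_in())"
```

```text
the job is handed in; nothing more can be done
None
```

The job is handed in: all four bolsters were set down flat in the recesses of their own punches, with the hammer, wax tin and look-alikes left alone, at about 29 s on the robot's clock.

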